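# Nip the flux jar in the one-hand jar holder

### The arm

A 6-joint arm with a two-finger parallel gripper is mounted at the origin on a cart in front of the work surface, level with it; the furniture and walls round the work are solid. World frame = base frame: x ahead of the robot, y to its left, z up, the work surface at z = 0. Lengths are in m, angles in rad, forces in N, time in s.
With the tool pointing down it reaches from about 0.275 to 0.825 m from the base axis. Payload 4.9 kg.
Tool frame: the origin (TCP) lies midway between the tips of the shut fingers; the grasp point (between the pads) lies 19 mm behind it (grip_point_offset is the distance from the TCP to the grasp point, in m); z points along the fingers, y is the line along which they close (so a half turn about z gives the same grasp; the last joint's range is limited). The gripper opens to 85 mm and grips with 20 to 120 N. Pads are 22 mm wide; open, the fingers measure 114 mm over their backs; the gripper's body (76 mm by 85 mm) begins 54 mm behind the grasp point. The pads swing forward as they close: fully open they stand 13 mm farther back than shut.
Start: joints at [1.205, 0.326, -0.193, 1.052, 0, 1.437], TCP at [0.126, 0.535, 0.231] pointing down, gripper open.
Joint ranges: [-2.65, 2.65], [-0.97, 1.79], [-1.3, 1.35], [-1.93, 2.1], [-1.47, 1.37], [-3.14, 3.14]. Speed limits (rad/s): [2.57, 2.57, 3.14, 3.14, 3.14, 3.14].

### API

Orientations are given as a rotation vector (axis times angle).
In Python, from cell import * gives the robot as it stands. Calls block until the motion is done:
- movep(position, orientation): joint-space move of the TCP to a pose.
- move_l(position, velocity=0.15, rot=None, until_force=None): straight line of the TCP; rot=None keeps the orientation; velocity is the mean speed in m/s. With until_force (N) it stops when the force on the tool has changed by that much, and returns True; else False.
- set_joints(angles): joint-space move.
- let_go() and grab(newtons=None): open the fingers fully, or close them until they stop; newtons is the grip in N (None keeps the last).
- sleep(seconds).
- ik(position, orientation): joint angles nearest the present ones, or None.
- get_state(): the state.
- grab_frame(name): name is "scene" or "top" or "wrist"; returns a dict with "img" (384x512x3 uint8, red, green, blue), "fx", "fy", "cx", "cy" (pixels), "cam_to_world" (4x4, takes a point from camera to world coordinates); the wrist camera has in their place "T_tool_cam" (4x4, takes a point from camera to tool coordinates, whose origin is the TCP and whose axes are the flange's). Camera axes: x right, y down, z forward; pixel columns grow to the right and rows downward; lengths in m; the calibration is good to about 2 mm. A picture is of the moment at which its call begins: read the wrist's pose just before it. There is no depth.
A pose or a line that the arm cannot do raises MotionError and nothing moves.
- sign_off(): hands the job in; it is judged then, once.
Trained networks look in the newest picture that a camera, given by its name, has taken for a name from the list of things; names that differ only in an ending like _2 or _b are one class to them, and where a whole thing is asked for, a point or a joint stands for the part that bears it (a point fixed in the world has none). Each returns a list of dicts, best first, with "score" (0 to 1); they miss things now and then, are a little off and sometimes report something else, mostly with a low value. They report only what shows in the picture. A call takes as long as a camera call.
- spot_in(camera, name): "centre" ([column, row] in pixels, amid what is visible of it).
- silhouettes(camera, name): "mask" (384x512 bool, what is visible of it) and "centre" ([column, row] in pixels, amid what is visible of it).
- tip_of(camera, name): "centre" ([column, row] in pixels: a listed point, or the origin of a listed thing).
The state is a dict: "clock": time; "q": joint angles; "joint_velocities": joint speeds; "tau": joint torques, N m; "position": TCP position; "eef_rot": TCP orientation; "contact_force": force on the tool from outside, world axes, zero at the start; "wrist_torque": the same for the moment, N m; "finger_gap": opening from 0.0 (shut) to 1.0 (fully open); "grasp_force": force on a finger pad.
Only numpy, scipy, OpenCV 4.12 (cv2) and the standard library are available. Lean on these libraries where they do the work, as an engineer would, in place of code of your own. Each camera call takes 0.05 s, during which the arm holds its last target. There are 200 camera calls.

### The job

Stand the small squat flux jar upright on the bed of the jar holder, between the push slide and the sprung pad, and nudge the stiff slide up behind it so that the jar is held gently against the pad and stays held when you let go. The spring must be pressed about half-way in (the pad's pointer at the line on the fence): not so little that the jar is loose, and at no time fully home, or the glass may crack.

Things in the scene. Friction and masses are not known exactly. Their poses are not given: they have to be found in the camera images.
- jar_mid (a point): Middle (half-way up) of the flux jar: smallest jar on the bench, squat, open, clear glass with yellow-green paste, round, 40 mm in diameter, 39 mm high, 90 g, straight-sided in its lower 25 mm, loose; z is up. It stands on the bench at one of three places; a round wooden box (63 mm across, 23 mm high) and a flat tin (36 x 50 x 20 mm) stand at the other two
- jar: The same jar; this origin is the centre of its underside
- holder: Jar holder, fixed to the bench: dark steel bed 270 mm long (its x), 84 mm wide (its y), top face 10 mm above the bench. Origin: centre of its underside; x points along the bed the way the slide closes, from slide to fence; z up. Near the +x end an aluminium fence (60 mm wide, 30 mm high) is bolted on; on its near side is a sprung rubber-faced pad, 52 mm wide, 27 mm high
- pad_range (a point): Fixed point of the bed, 75 mm from the holder's origin along x and 15 mm above the bed: NOT the pad. The fence may be bolted anywhere in a 24 mm range and its place is not reported: the free pad's face lies up to 12 mm before or behind this point, to be found by touch. Pad spring: 2 N per mm from first touch, fully home at 6 mm; half-way (6 N) its brass pointer meets the line on the fence
- slide: Push slide: aluminium block, 56 mm wide, with a flat upright rubber face, 25 mm high, towards the pad; runs only along the holder's x, 105 mm of travel. Origin: foot of the rubber face at mid width, on the bed's top; axes as the holder's. Stiff: friction takes about 11 N to move it either way, and the spring's force comes on top when it presses the jar; it stays where it is left and so holds the jar
- tab (a point): Centre of the rear face (looks to -x) of the upright push tab at the back of the slide: 40 mm behind the slide's origin, 40 mm above the bed. The tab is 12 mm thick (x), 34 mm wide (y), its top 50 mm above the bed; the slide's block below ends in the same plane, and the bed behind is free

How it is judged:
At the end, for the whole second after the job is handed in: The jar stands upright (within 7 degrees) on the holder's bed, within 20 mm of the bed's mid line, still, nipped between the slide's face and the sprung pad with 3 to 9 N (the pad pressed in by about 1.5 to 4.5 mm of its 6 mm), with nothing else holding it (contact force between slide and jar between 3 and 9 N and z of jar_mid in the frame of holder between 0.026 and 0.033 m and x of jar_mid in the frame of slide between 0.015 and 0.024 m and y of jar_mid in the frame of holder between -0.02 and 0.02 m and angle between jar's own z axis and vertical below 0.12 rad and linear speed of jar below 0.01 m/s); the robot touches nothing.
It fails at once if the slide squeezes the jar with more than 11 N (the pad driven fully home) (contact force between slide and jar above 11 N).
It fails at once if the jar is tipped over (angle between jar's own z axis and vertical above 0.6 rad).
It also fails if it takes over 62 s, if anything falls off the work surface, if the arm or the gripper's body presses on something with over 40 N, if the wrist force passes 120 N, or if a joint passes its speed limit or range.

## Working session

There is one attempt and no reset: what is moved stays moved. The work goes in short steps, each a Python script; the robot and the scene stay as the last script left them, time stands still between calls to the robot, and variables do not carry over. Pictures are saved under pics/ and viewed, at most 10 in all, crops included, and the job is handed in when it is done.

```bash
mkdir -p pics
cat > h.py <<'E'
from cell import *
import numpy as np, cv2
from scipy.spatial.transform import Rotation as R
def cam(f,T=None):
    return f["cam_to_world"] if "cam_to_world" in f else T@np.array(f["T_tool_cam"])
def tool_T():
    s=get_state();T=np.eye(4);T[:3,:3]=R.from_rotvec(s["eef_rot"]).as_matrix();T[:3,3]=s["position"];return T
def px2z(f,px,z,T=None):
    M=np.array(cam(f,T));d=M[:3,:3]@np.array([(px[0]-f["cx"])/f["fx"],(px[1]-f["cy"])/f["fy"],1]);o=M[:3,3]
    return o+d*(z-o[2])/d[2]
def save(f,n): cv2.imwrite("pics/"+n,cv2.cvtColor(f["img"],cv2.COLOR_RGB2BGR))
E
python3 - <<'E'
from h import *
s=get_state();print(s)
fs={}
for c in("scene","top"):
    f=grab_frame(c);fs[c]=f;save(f,c+"0.png")
    print(c,np.round(f["cam_to_world"],3).tolist(),f["fx"])
    for n,z in(("jar_mid",.0195),("jar",0),("holder",0),("pad_range",.025),("slide",.01),("tab",.05)):
        for d in tip_of(c,n)[:2]: print(n,np.round(d["centre"],1),round(d["score"],2),np.round(px2z(f,d["centre"],z),4))
a=np.hstack([cv2.imread("pics/scene0.png"),cv2.imread("pics/top0.png")])
cv2.imwrite("pics/both0.png",cv2.resize(a,(800,300),interpolation=cv2.INTER_AREA))
print(s["clock"],get_state()["clock"])
E
```

```text
{'clock': 0.0, 'q': array([ 1.20478416e+00,  3.26970258e-01, -1.93564248e-01,  1.05196943e+00,
       -1.96731841e-05,  1.43659419e+00]), 'joint_velocities': array([-2.08228897e-05,  3.15060335e-04, -1.04175684e-03,  3.85507570e-04,
       -1.29219723e-03,  2.64023968e-04]), 'tau': array([-3.05189078e-04, -4.43400156e+01,  2.62444085e+01,  1.55489595e-02,
       -9.52580513e-05,  2.03977226e-05]), 'position': array([0.12615013, 0.5347614 , 0.2304949 ]), 'eef_rot': array([-3.63264793e-01, -3.12011228e+00,  2.60616402e-03]), 'contact_force': array([ 0.05435635,  0.81124103, -0.03914561]), 'wrist_torque': array([-0.04937429,  0.00890581,  0.02572829]), 'grasp_force': 0.0, 'finger_gap': 1.0024519876522084}
scene [[0.784, -0.33, 0.525, 0.038], [-0.62, -0.425, 0.659, -0.752], [0.006, -0.843, -0.539, 0.595], [0.0, 0.0, 0.0, 1.0]] 433.9226535598418
jar_mid [296.6 273.6] 0.7 [ 0.4989 -0.325   0.0195]
jar [294. 283.] 0.6 [ 0.4923 -0.3265  0.    ]
holder [230.5 190.2] 0.57 [0.5962 0.0213 0.    ]
pad_range [202.8 173.3] 0.86 [0.565  0.1015 0.025 ]
slide [244.  195.9] 0.66 [ 0.5975 -0.0339  0.01  ]
tab [254.4 184.4] 0.7 [ 0.6109 -0.0577  0.05  ]
top [[-0.028, -0.992, 0.124, 0.458], [-0.999, 0.03, 0.012, -0.125], [-0.016, -0.124, -0.992, 0.93], [0.0, 0.0, 0.0, 1.0]] 387.6249976794392
jar_mid [346.5 221.8] 0.57 [ 0.4983 -0.3345  0.0195]
jar [343.5 220.2] 0.73 [ 0.5031 -0.3321  0.    ]
holder [198.  190.5] 0.74 [0.5852 0.0151 0.    ]
holder [228.5 173.8] 0.22 [ 0.624  -0.0598  0.    ]
pad_range [164.9 196.2] 0.62 [0.5706 0.0897 0.025 ]
pad_range [226.9 174.8] 0.61 [ 0.6173 -0.0577  0.025 ]
slide [213.5 180.3] 0.95 [ 0.6075 -0.024   0.01  ]
tab [227.3 174.6] 0.74 [ 0.6133 -0.0604  0.05  ]
0.0 0.7
```

View pics/top0.png

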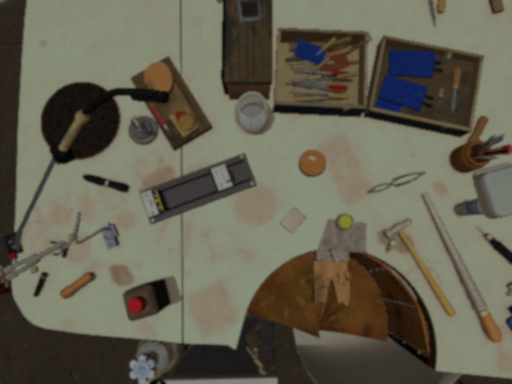

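View pics/scene0.png

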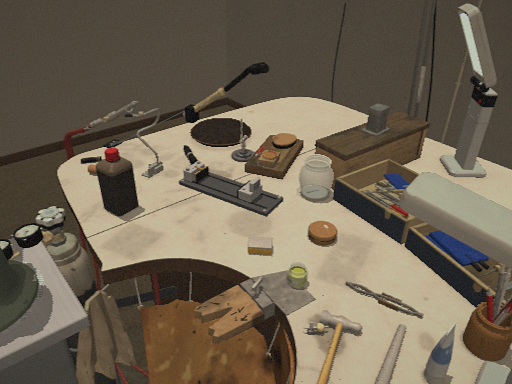

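Scene image: the jar is at about (298,277), the holder runs from (185,175) to (280,205) with the slide at (250,188) and the fence at (195,172). In the top image the jar is at (345,221) and the holder at (198,188). I'll go over the holder with the wrist camera next, then over the jar.

```bash
cat >> h.py <<'E'
def down(yaw): # tool y along world direction yaw (mod pi), nearest to present
    y=np.array([np.cos(yaw),np.sin(yaw),0]);z=np.array([0,0,-1.])
    return R.from_matrix(np.column_stack([np.cross(y,z),y,z])).as_rotvec()
def best(p,yaw):
    q0=get_state()["q"];c=[]
    for k in(0,np.pi):
        q=ik(p,down(yaw+k))
        if q is not None:c.append((np.abs(np.array(q)-q0).max(),k,q))
    print("ik",[(round(a,2),round(k,1),np.round(q,2).tolist()) for a,k,q in c])
    return down(yaw+min(c,key=lambda t:t[0])[1])
E
python3 - <<'E'
from h import *
f=grab_frame("top")
m=silhouettes("top","holder")
for d in m[:1]:
    c=cv2.findContours(d["mask"].astype(np.uint8),0,2)[0];c=max(c,key=cv2.contourArea)
    b=cv2.boxPoints(cv2.minAreaRect(c));print(d["score"],[np.round(px2z(f,p,.01),4)[:2].tolist() for p in b])
w=grab_frame("wrist");Tc=np.array(w["T_tool_cam"]);print(np.round(Tc,3).tolist(),w["fx"])
yaw=np.arctan2(.0897+.024,.5706-.6075)+np.pi/2  # holder y dir
hc=np.array([.588,.012])
p=np.array([*hc,.27]);rv=best(p,yaw)
Rm=R.from_rotvec(rv).as_matrix()
# aim camera axis at holder: shift so optical axis hits centre
o=Rm@Tc[:3,3];d=Rm@Tc[:3,2];off=(o+d*((.02-p[2]-o[2])/d[2]))[:2];print("off",off)
p[:2]-=off
try: movep(p,rv)
except MotionError as e: print(e)
T=tool_T();f=grab_frame("wrist");save(f,"w1.png");np.save("T1.npy",T)
for n,z in(("holder",0),("pad_range",.025),("slide",.01),("tab",.05)):
    for d in tip_of("wrist",n)[:2]: print(n,np.round(d["centre"],1),round(d["score"],2),np.round(px2z(f,d["centre"],z,T),4))
for d in silhouettes("wrist","holder")[:1]:
    c=cv2.findContours(d["mask"].astype(np.uint8),0,2)[0];c=max(c,key=cv2.contourArea)
    b=cv2.boxPoints(cv2.minAreaRect(c));print(b.tolist(),[np.round(px2z(f,p,.01,T),4)[:2].tolist() for p in b])
print(get_state()["clock"],T[:3,3])
E
```

```text
0.95 [[0.5858, 0.1591], [0.6758, -0.1], [0.5922, -0.1282], [0.5039, 0.1283]]
[[0.0, -0.963, -0.27, 0.069], [1.0, 0.0, 0.0, 0.0], [-0.0, -0.27, 0.963, -0.143], [0.0, 0.0, 0.0, 1.0]] 341.2280400536005
ik [(np.float64(3.43), 0, [-0.11, 0.38, -0.02, 1.18, 0.0, -1.99]), (np.float64(1.31), 3.1, [-0.11, 0.38, -0.02, 1.18, 0.0, 1.15])]
off [ 0.01324092 -0.03957351]
holder [259.3 178.2] 0.82 [0.5914 0.02   0.    ]
pad_range [255.5 120. ] 0.56 [0.5639 0.0884 0.025 ]
slide [262.2 216. ] 0.68 [ 0.6093 -0.023   0.01  ]
tab [255.4 260.5] 0.81 [ 0.6137 -0.0642  0.05  ]
[[218.0, 64.0], [294.0, 64.0], [294.0, 280.0], [218.0, 280.0]] [[0.5056, 0.1327], [0.586, 0.1589], [0.678, -0.0956], [0.5821, -0.1269]]
3.5 [0.57453322 0.0525248  0.26997828]
```

View pics/w1.png

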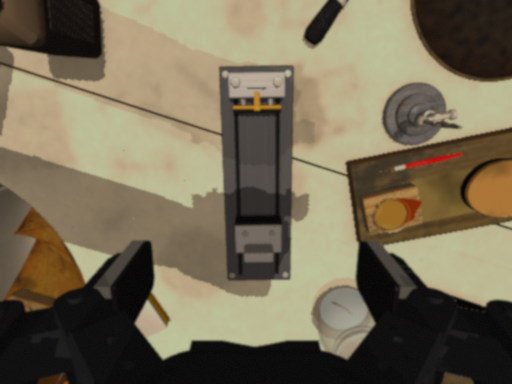

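Wrist image: the bed's corners are at about (220,66), (293,66), (290,279) and (228,279). The pad face is near row 110, the slide face near row 218, and the tab near (259,240). The lane between slide and pad is free.

Run:
```python
from h import *
f=grab_frame("wrist");T=np.load("T1.npy")
P=np.array([px2z(f,p,.01,T)[:2] for p in((220,66),(293,66),(290.5,279),(228,279))])
ex=(P[0]+P[1]-P[2]-P[3])/2;L=np.linalg.norm(ex);ex/=L;ey=np.array([-ex[1],ex[0]])
hc=P.mean(0);print("holder",hc,"L",L,"W",np.linalg.norm(P[0]-P[1]),np.linalg.norm(P[2]-P[3]),"ang",np.degrees(np.arctan2(ex[1],ex[0])))
np.save("H.npy",np.array([*hc,*ex]))
for n,px,z in(("slide foot",(259,220),.01),("slide top",(259,224),.035),("padtop",(257,110),.037),("padbar",(257,106),.04)):
    v=px2z(f,px,z,T)[:2]-hc;print(n,v@ex,v@ey)
# jar
w=f;Tc=np.array(w["T_tool_cam"]);j=np.array([.499,-.332])
yaw=np.arctan2(ey[1],ex[0]*0+ey[0])
p=np.array([*j,.2]);rv=best(p,yaw)
Rm=R.from_rotvec(rv).as_matrix();o=Rm@Tc[:3,3];d=Rm@Tc[:3,2];p[:2]-=(o+d*((.02-p[2]-o[2])/d[2]))[:2]
movep(p,rv)
T=tool_T();f=grab_frame("wrist");save(f,"w2.png");np.save("T2.npy",T)
for n,z in(("jar_mid",.0195),("jar",0)):
    for d in tip_of("wrist",n)[:2]: print(n,np.round(d["centre"],1),round(d["score"],2),np.round(px2z(f,d["centre"],z,T),4))
for d in silhouettes("wrist","jar")[:1]: print(d["score"],d["centre"],cv2.boundingRect(d["mask"].astype(np.uint8)))
print(get_state()["clock"],T[:3,3])
```

```text
holder [0.59030334 0.01771691] L 0.2669519231675716 W 0.08139867027032366 0.08288543453196658 ang 108.94698509612567
slide foot -0.04992356383514694 -0.0006442610403531585
slide top -0.045261983723164964 -0.00039132991563839946
padtop 0.08695571400995765 0.00023971646241596756
padbar 0.09127085043294753 0.00020242302599316614
ik [(np.float64(3.83), 0, [-0.71, 0.44, -0.11, 1.03, 0.0, -2.61]), (np.float64(0.69), 3.1, [-0.71, 0.44, -0.11, 1.03, 0.0, 0.53])]
jar_mid [255.4 181.5] 0.61 [ 0.4988 -0.3262  0.0195]
jar [253.8 176. ] 0.87 [ 0.497  -0.3261  0.    ]
0.6 [255.3, 180.7] (235, 160, 41, 45)
5.1667 [ 0.4923765  -0.31062352  0.20029563]
```

View pics/w2.png

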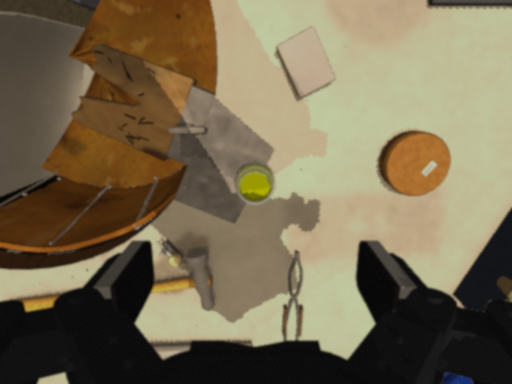

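Wrist image: the jar is at (255,182), right beside the corner of the grey plate. I'll grip along the plate's edge, with the fingertips a few millimetres above the bench.

Run:
```python
from h import *
Rm=tool_T()[:3,:3];d=Rm@np.array([.87,.5,0]);yaw=np.arctan2(d[1],d[0])
j=np.array([.4985,-.327]);rv=best([*j,.1],yaw)
movep([*j,.1],rv)
print(move_l([*j,.0035],.08,until_force=8),get_state()["position"])
grab(20);s=get_state();print(s["finger_gap"],s["grasp_force"],s["contact_force"],s["position"])
z0=s["position"][2]
move_l([*j,.12],.12);s=get_state();print(s["finger_gap"],s["grasp_force"],s["clock"])
H=np.load("H.npy");ex=H[2:];ey=np.array([-ex[1],ex[0]])
p=H[:2]+.045*ex
rv=best([*p,.13],np.arctan2(ey[1],ey[0]));movep([*p,.13],rv)
print(move_l([*p,.04],.1),get_state()["finger_gap"],get_state()["clock"])
T=tool_T();f=grab_frame("wrist");save(f,"w3.png");print(z0)
```

```text
ik [(np.float64(1.06), 0, [-0.7, 0.52, -0.24, 0.8, 0.0, -0.52]), (np.float64(2.08), 3.1, [-0.7, 0.52, -0.24, 0.8, -0.0, 2.63])]
False [ 0.49893222 -0.32735026  0.00410363]
0.4566559402921032 20.226448184548644 [-0.49197373  1.38224015  3.865351  ] [ 0.49866673 -0.32709648  0.00387602]
0.45936956957251135 20.242735512929357 9.1333
ik [(np.float64(1.41), 0, [-0.02, 0.46, -0.26, 0.85, 0.0, -1.92]), (np.float64(1.73), 3.1, [-0.02, 0.46, -0.26, 0.85, 0.0, 1.22])]
False 0.45567294527598284 11.65
0.003876017834436647
```

View pics/w3.png

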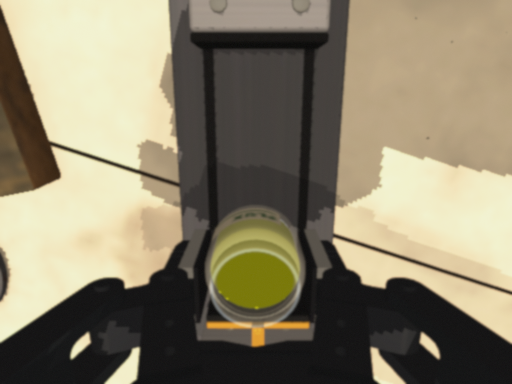

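The jar is held upright and centred over the bed at (255,270). The slide is at the top of the image with its face at row ~45, and the pad's brass bar is at row ~325. I'll set the jar down and then check it.

Run:
```python
from h import *
H=np.load("H.npy");ex=H[2:];p=H[:2]+.045*ex
print(move_l([*p,.0135],.03,until_force=4),get_state()["position"],get_state()["contact_force"])
let_go();s=get_state();print(s["finger_gap"],s["position"][2])
move_l([*p,.11],.1)
# behind the tab
pb=H[:2]-.115*ex
ey=np.array([-ex[1],ex[0]])
rv=best([*pb,.13],np.arctan2(ey[1],ey[0])); 
grab(20);movep([*pb,.13],rv)
T=tool_T();np.save("T4.npy",T);f=grab_frame("wrist");save(f,"w4.png")
for n,z in(("slide",.01),("tab",.05)):
    for d in tip_of("wrist",n)[:1]: 
        w=px2z(f,d["centre"],z,T)[:2]-H[:2];print(n,np.round(d["centre"],1),round(d["score"],2),w@ex,w@ey)
f=grab_frame("top");
for n,z in(("jar_mid",.0295),):
    for d in tip_of("top",n)[:1]: 
        w=px2z(f,d["centre"],z,T)[:2]-H[:2];print(n,np.round(d["centre"],1),round(d["score"],2),w@ex,w@ey)
a=cv2.cvtColor(f["img"],4)[120:250,110:280];b=cv2.imread("pics/w4.png");cv2.imwrite("pics/m4.png",np.hstack([cv2.resize(b,(400,300)),cv2.resize(a,(392,300))]))
print(get_state()["clock"],get_state()["q"])
```

```text
True [0.57520104 0.06027564 0.01388243] [-0.92897376  0.68153825  4.38723389]
1.0004911596549362 0.012956553647398086
ik [(np.float64(0.24), 0, [-0.26, 0.56, -0.1, 0.92, 0.0, -2.16]), (np.float64(2.9), 3.1, [-0.26, 0.56, -0.1, 0.92, 0.0, 0.98])]
tab [253.4 242.2] 0.58 -0.07993476208221566 -0.0006257727866870975
15.8667 [-2.58402862e-01  5.56796927e-01 -9.95061768e-02  9.15047546e-01
  1.11084823e-04 -2.16181671e+00]
```

View pics/m4.png

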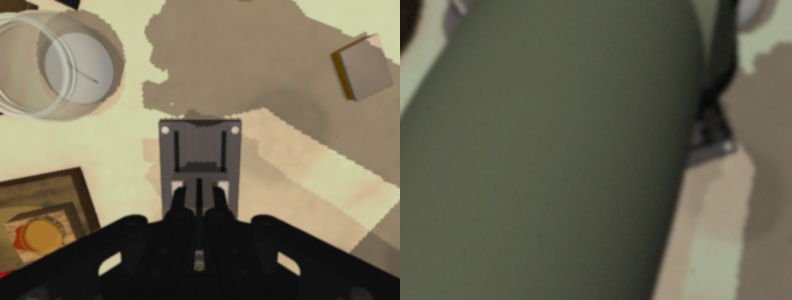

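```bash
cat >> h.py <<'E'
H=np.load("H.npy");ex=H[2:];ey=np.array([-ex[1],ex[0]])
def at(x,z): return [*(H[:2]+x*ex),z]
def rep(t):
    s=get_state();v=s["position"][:2]-H[:2];print(t,"x",round(v@ex,4),"y",round(v@ey,4),"F",round(s["contact_force"][:2]@ex,2),round(s["contact_force"]@np.array([0,0,1]),2),"t",round(s["clock"],2),flush=True)
    return v@ex,s["contact_force"][:2]@ex
E
python3 - <<'E'
from h import *
f=grab_frame("scene");save(f,"s5.png")
for d in tip_of("scene","jar_mid")[:2]:
    w=px2z(f,d["centre"],.0295)[:2]-H[:2];print(np.round(d["centre"]),d["score"],w@ex,w@ey)
move_l(at(-.122,.13),.1);rep("a")
print(move_l(at(-.122,.032),.1,until_force=8));rep("down")
print(move_l(at(-.07,.032),.02,until_force=5));rep("touch")
x=rep("")[0]
for i in range(3):
    x+=.008;r=move_l(at(x,.032),.02);rep("push")
a=f["img"][130:250,150:310];cv2.imwrite("pics/s5c.png",cv2.cvtColor(cv2.resize(a,None,fx=4,fy=4),4))
E
```

```text
[213. 180.] 0.6 0.03990889049304433 0.013659718215695118
a x -0.1224 y -0.0001 F -0.17 -0.1 t 16.22
False
down x -0.1224 y -0.0006 F -0.29 0.12 t 17.35
True
touch x -0.0936 y 0.0001 F -1.29 1.58 t 18.83
 x -0.0936 y 0.0001 F -1.29 1.58 t 18.83
push x -0.0889 y 0.0002 F -9.08 -3.6 t 19.38
push x -0.081 y 0.0002 F -9.75 -4.22 t 19.93
push x -0.073 y 0.0001 F -10.18 -3.85 t 20.48
```

View pics/s5c.png

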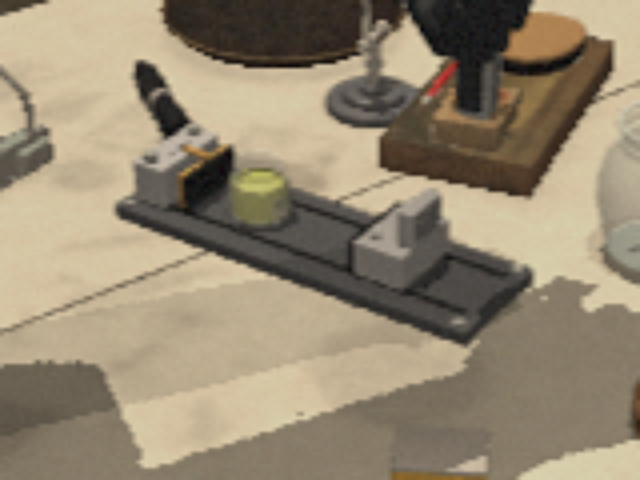

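The jar stands upright on the bed, clear of both the pad and the slide. Pushing the slide alone takes about 10 N. Next I'll push on in small steps, watching force and travel.

Run:
```python
from h import *
c=-.0696
c=-.040;move_l(at(c,.032),.025);rep("free")
B=[];
for i in range(60):
    st=.002 if (len(B)<3 or -F<np.median(B)+1.0) else .0007
    c+=st;move_l(at(c,.032),.008);x,F=rep("%.4f"%c)
    if len(B)<3: B.append(-F)
    b=np.median(B)
    if -F<b+1: B.append(-F)
    if -F>b+5 or c>.012 or get_state()["clock"]>45: break
print("base",b)
f=grab_frame("scene");save(f,"s6.png")
cv2.imwrite("pics/s6c.png",cv2.cvtColor(cv2.resize(f["img"][140:230,160:290],None,fx=5,fy=5,interpolation=cv2.INTER_CUBIC),4))
```

```text
free x -0.0435 y 0.0001 F -10.37 -3.9 t 21.81
-0.0380 x -0.0416 y 0.0001 F -10.71 -3.9 t 22.21
-0.0360 x -0.0396 y 0.0001 F -11.01 -3.32 t 22.61
-0.0340 x -0.0376 y 0.0001 F -10.38 -3.71 t 23.01
-0.0320 x -0.0356 y 0.0001 F -9.39 -4.64 t 23.41
-0.0300 x -0.0336 y 0.0001 F -10.6 -3.91 t 23.81
-0.0280 x -0.0316 y 0.0001 F -11.59 -3.22 t 24.21
-0.0260 x -0.0296 y 0.0001 F -10.52 -3.77 t 24.61
-0.0240 x -0.0276 y 0.0001 F -11.3 -3.65 t 25.01
-0.0220 x -0.0256 y 0.0001 F -10.47 -3.57 t 25.41
-0.0200 x -0.0237 y 0.0001 F -11.46 -3.49 t 25.81
-0.0180 x -0.0217 y 0.0001 F -11.16 -4.67 t 26.21
-0.0160 x -0.0197 y 0.0001 F -10.4 -3.69 t 26.61
-0.0140 x -0.0177 y 0.0001 F -11.23 -3.85 t 27.01
-0.0120 x -0.0157 y 0.0001 F -11.96 -3.68 t 27.41
-0.0113 x -0.0151 y 0.0001 F -11.82 -4.05 t 27.66
-0.0106 x -0.0144 y 0.0001 F -11.43 -3.75 t 27.91
-0.0086 x -0.0123 y 0.0 F -10.82 -3.66 t 28.31
-0.0066 x -0.0103 y 0.0 F -11.16 -3.6 t 28.71
-0.0046 x -0.0083 y 0.0 F -10.97 -3.61 t 29.11
-0.0026 x -0.0065 y 0.0 F -10.68 -4.11 t 29.51
-0.0006 x -0.0052 y 0.0 F -13.02 -4.49 t 29.91
0.0001 x -0.0049 y 0.0 F -15.17 -5.14 t 30.16
0.0008 x -0.0045 y 0.0 F -15.92 -4.18 t 30.41
base 10.896702741033057
```

View pics/s6c.png

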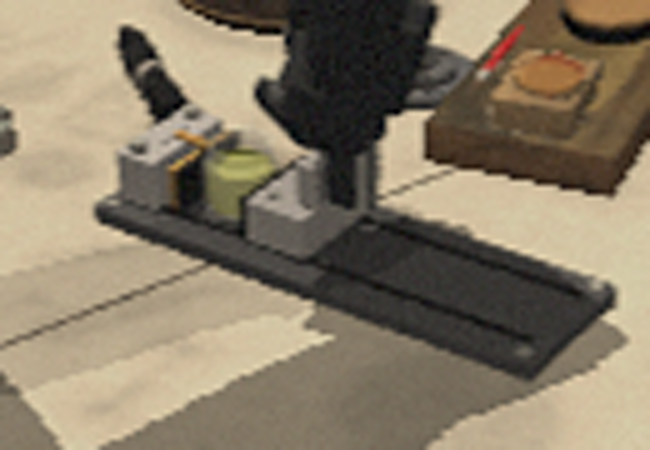

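The scene image shows the jar upright between the slide face and the pad. The force has risen about 5 N over friction, with about 2.5 mm of travel since first touch. One more small step, then I'll back off and look at the pointer from above.

Run:
```python
from h import *
move_l(at(.0015,.032),.008);rep("last")
move_l(at(-.035,.032),.05);rep("back")
move_l(at(-.035,.12),.15)
# camera looks from the slide side: aim at the pointer from above
Tc=np.array(grab_frame("wrist")["T_tool_cam"])
rv=down(np.arctan2(ey[1],ey[0]));best_rv=best(at(.05,.16),np.arctan2(ey[1],ey[0]))
Rm=R.from_rotvec(best_rv).as_matrix();o=Rm@Tc[:3,3];d=Rm@Tc[:3,2];p=np.array(at(.085,.12));p[:2]-=(o+d*((.04-p[2]-o[2])/d[2]))[:2]
movep(p,best_rv)
T=tool_T();f=grab_frame("wrist");save(f,"w7.png");rep("view")
for n,z in(("slide",.01),("jar_mid",.0295),("tab",.05)):
    for d in tip_of("wrist",n)[:1]:
        w=px2z(f,d["centre"],z,T)[:2]-H[:2];print(n,np.round(d["centre"],1),round(d["score"],2),w@ex,w@ey)
```

```text
last x -0.0041 y 0.0 F -15.47 -6.11 t 30.71
back x -0.0347 y 0.0001 F 0.52 0.11 t 31.59
ik [(np.float64(0.13), 0, [-0.01, 0.43, -0.23, 0.91, 0.0, -1.92]), (np.float64(3.27), 3.1, [-0.01, 0.43, -0.23, 0.91, 0.0, 1.23])]
view x 0.0907 y 0.0003 F -0.68 0.0 t 32.99
slide [258.2 125.8] 0.66 0.04810755052280492 0.0031428964765989123
jar_mid [255.7 152.1] 0.73 0.06409385664975412 0.0012818300851731926
tab [254.7  63.1] 0.98 0.007894134061530158 0.00045787197420541414
```

View pics/w7.png

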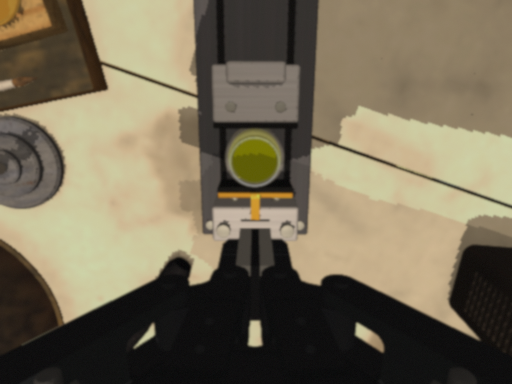

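```bash
python3 -c "
import cv2;a=cv2.imread('pics/w7.png')[120:245,195:315];cv2.imwrite('pics/w7c.png',cv2.resize(a,None,fx=4.5,fy=4.5,interpolation=cv2.INTER_CUBIC))"
```

```text
(no output)
```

View pics/w7c.png

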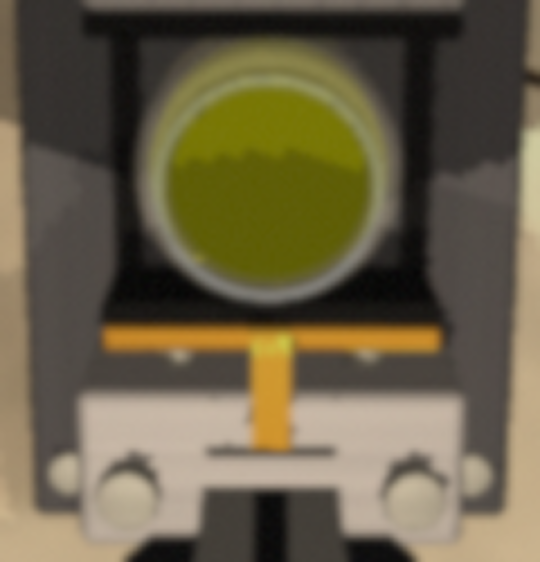

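The pointer's tip (crop 272,448) meets the line (row 450). The jar is upright and nipped, and the gripper is clear.

Run:
```python
from h import *
p=get_state()["position"];move_l([p[0],p[1],.2],.15)
print(sign_off(),get_state()["clock"])
```

```text
the job is handed in; nothing more can be done
the job is handed in; nothing more can be done
```

The job is handed in: the flux jar stands upright on the holder's bed, held between slide and pad with an estimated 5–6 N, and the pad's pointer was at the fence line when I checked just before; no verdict came back.

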